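# Lock the laptop stop onto the sloped repair stand

### The job

Pick up the stop bracket with the orange ledge and fit it to the blue sloped repair stand, ledge at the lower end: press the large end of its keyhole over the brass stud head against the spring pads, slide the bracket straight down the slope until it is fully home and held under the head, and let go. The stud's carriage is clamped by hand somewhere along its cross rail, so find the stud gently: never push the bracket against the stand with more than about 35 N. Leave everything else on the bench where it is.

Things in the scene. Friction and masses are not known exactly. Their poses are not given: they have to be found in the camera images.
- ledge (a point): Centre of the orange ledge of the stop bracket, half-way up. Ledge 12 mm thick (x), 70 mm wide (y), from 4 to 40 mm above the plate's underside; this point is 22 mm above it. Axes: x along the plate from the ledge to the keyhole, y across, z out of the plate. Starts lying flat. Grip it across the 12 mm (fingers closing along x).
- bracket: The stop bracket: steel plate 102 x 70 mm, 4 mm thick, with the ledge standing on it. Origin on the underside at the centre of the keyhole's large end; plate from x = -60 to +42 mm, y = +-35 mm, ledge at x = -45 mm. Same axes as the ledge. Mass 110 to 230 g.
- big_end (a point): Centre of the keyhole's large end on the plate's underside, 45 mm along +x from the ledge. An octagonal opening 20 mm across flats. Same axes. Pressed on the pads, the plate drags with up to about 12 N of friction as it slides; at the slot's end it stops hard against the stud's neck.
- slot_end (a point): On the plate's underside, 24 mm along +x from big_end: where the stud's axis stands in the plate when fully home. The slot is 10 mm wide and ends 3.5 mm beyond this point. Same axes.
- stand: The blue sloped repair stand, fixed to the table, with board, stud and pads. Origin on the table under the board's centre, x level up-slope, z up. Board 240 x 240 mm, sloping up 20 degrees away from the robot; black support rails 16 mm high along both side edges (98 to 110 mm from the centre line).
- board: The mark: point on the board's face, on its centre line, in the middle of the dark cross rail, 20 mm up-slope of the board's centre. Axes: x straight up the slope (20 degrees above level), y along the cross rail, z square off the face.
- stud_level (a point): 13 mm off the face over the mark: height of the stud's head top. The stud stands at x = 0 but anywhere from y = -15 to +15 mm of the mark: its carriage is clamped there, cannot be shifted, and its place is not measured. Neck 7 mm in diameter; brass head 16 mm in diameter, 9 to 13 mm above the face, top rim bevelled 1 mm.
- pad_level (a point): 8 mm off the face over the mark: height of the free tops of two yellow spring pads on the carriage, bars 15 to 25 mm to each side of the stud. They sink together up to 8 mm towards the face, 2.7 N plus 1.5 N per mm; 3 mm (7.2 N) lets the plate slide under the head. Let go, they press it up against the head.
- plain_ledge (a point): Bystander: centre of the grey ledge of another bracket of the same size and form, lying on the table, without a keyhole. Leave it alone.
- ram_a: Bystander: green memory module, 68 x 30 x 4 mm, lying flat; origin under its centre.
- ram_b: Bystander: blue memory module, 68 x 30 x 4 mm, lying flat; origin under its centre.
- driver: Bystander: red-handled screwdriver, 170 mm long, lying on the table; origin under its centre.
- spray: Bystander: clear bottle, 44 mm in diameter, 110 mm tall; origin under its centre.
- fan: Bystander: black round laptop fan, 56 mm in diameter, 10 mm high; origin under its centre.
There are look-alikes about, which are no part of the job. Leave any brown or turquoise look-alike of the bracket alone.

How it is judged:
By the outcome, as a careful person would: the job done as asked, in the order asked, and still so for the second after the job is handed in, with the robot touching nothing.
It also fails if it takes over 58 s, if anything falls off the work surface, if the arm or the gripper's body presses on something with over 40 N, if the wrist force passes 120 N, or if a joint passes its speed limit or range.

### The arm

A 6-joint arm with a two-finger parallel gripper is mounted at the origin on the work surface. World frame = base frame: x ahead of the robot, y to its left, z up, the work surface at z = 0. Lengths are in mm, angles in rad, forces in N, time in s.
With the tool pointing down it reaches from about 425 to 925 mm from the base axis. Payload 12.5 kg.
Tool frame: the origin (TCP) lies on the centre line of the jaws, within the pads' length; the fingertips stand bot.tcp_to_tips ahead of it and the grasp point (between the pads) lies 3 mm ahead of it (bot.tcp_to_tips is the distance from the TCP to the fingertips, in mm); z points along the fingers, x is the direction in which the jaws open and shut, and the axes are right-handed (so a half turn about z gives the same grasp; the last joint's range is limited). The gripper opens to 85 mm and grips with 20 to 120 N. Pads are 22 mm wide; open, the fingers measure 114 mm over their backs; the gripper's body (76 mm by 85 mm) begins 54 mm behind the grasp point. The pads swing forward as they close: fully open they stand 13 mm farther back than shut.
Start: joints at [1.224, 0.491, 1.559, -0, 1.092, -0.106], TCP at [149.03, 606.986, 253.327] pointing down, gripper open.
Joint ranges: [-3.1, 3.1], [-0.84, 2.19], [0.05, 2.79], [-1.13, 4.28], [0.06, 2.93], [-2.69, 2.69]. Speed limits (rad/s): [2.22, 2.22, 2.79, 3.14, 3.14, 3.14].

### API

Orientations are given as a 3x3 rotation matrix whose columns are the frame's x, y, z axes.
In Python, from plant import bot, grab_frame, calibration, masks_of, mark_of gives the robot as it stands. The module is installed in compiled form; this text tells all that it offers.
- The arm moves only by the tool move_arm, never from a script. Its arguments are lists of equal length, an entry for each row: "fingers": the gripper's target within -1 to 1 (shut at 1, half-way at 0, fully open at -1); "travel": the shift along the world's x, y, z in units of 30 mm (1.0 is 30 mm), a list of three; "twist": the turn, a rotation vector about the world's x, y, z in rad, a list of three. In form: {"fingers": [fingers, ...], "travel": [[tx, ty, tz], ...], "twist": [[wx, wy, wz], ...]}. A call has 1 to 8 rows; each row shifts and turns the pose as measured when the row begins; what a row does not reach is not made up. A row lasts 1/8 s, in which the tool goes at most 62.5 mm and 10.7 degrees, less where a joint would pass 70% of its speed; a pose out of reach is approached as far as the arm can. A call is refused whole if a number of a shift passes 1 or a number of a turn 0.188, either way. A call with a gripper value outside its range is refused whole. The fingers move at their own pace and stop on an object; the grip force is fixed at half the most. Time passes only in rows, so rows that do not move let the fingers close. It gives the time, the measured TCP pose, the force and the opening at its end, in the units of the state.
- bot.state(): the state, without advancing time (a new reading comes with each control period).
- grab_frame(name): name is "scene" or "top" or "wrist"; returns the picture (384x512x3 uint8, blue, green, red); there is no depth.
- calibration(name): a dict with "fx", "fy", "cx", "cy" (pixels), "pose" (4x4, takes a point from camera to world coordinates); the wrist camera has in their place "mount" (4x4, takes a point from camera to tool coordinates, whose origin is the TCP and whose axes are the tool frame's). Camera axes: x right, y down, z forward; pixel columns grow to the right and rows downward; lengths in mm; the calibration is good to about 2 mm. A picture is of the moment at which its call begins: read the wrist's pose just before it. calibration takes no time and is no camera call.
- bot.hand_in(): hands the job in, once; it reports no verdict.
Trained networks look in the newest picture that a camera, given by its name, has taken for a name from the list of things; names that differ only in an ending like _2 or _b are one class to them, and where a whole thing is asked for, a point or a joint stands for the part that bears it (a point fixed in the world has none). Each returns a list of dicts, best first, with "p" (0 to 1); they miss things now and then, are a little off and sometimes report something else, mostly with a low value. They report only what shows in the picture. A call takes as long as a camera call. They do not tell look-alikes from the thing itself.
- masks_of(label, camera): "mask" (384x512 bool, what is visible of it) and "bbox" ([left, top, width, height] as shares, 0 to 1, of the picture: columns of its width, rows of its height, round what is visible of it).
- mark_of(label, camera): "position" ([row, column] as shares, 0 to 1, of the picture: columns of its width, rows of its height: a listed point, or the origin of a listed thing).
The state is a dict: "time_s": time; "joints": joint angles; "dq": joint speeds; "tau": joint torques, N m; "ee_pos": TCP position; "tool_rot": TCP orientation; "ft_force": force on the tool from outside, world axes, zero at the start; "wrist_torque": the same for the moment, N m; "gripper_width": finger opening in mm.
Only numpy, scipy, OpenCV 4.12 (cv2) and the standard library are available. Lean on these libraries where they do the work, as an engineer would, in place of code of your own. Each camera call takes 0.05 s, during which the arm holds its last target.

## Working session

There is one attempt and no reset: what is moved stays moved. The work goes in short steps, Python scripts to look and compute and a tool call to move; the robot and the scene stay as the last step left them, time stands still between calls to the robot, and variables do not carry over. Pictures are saved under pics/ and viewed, and the job is handed in when it is done.

Besides the shell and the picture viewer there is one more tool, called as name(argument=value, ...), one argument or row to a line, values as JSON. move_arm: Moves the arm, as the interface text tells. Its arguments: {"type":"object","properties":{"fingers":{"type":"array"},"travel":{"type":"array"},"twist":{"type":"array"}},"required":["fingers","travel","twist"]}

```bash
mkdir -p pics; ls
python3 - <<'E'
from plant import bot, grab_frame, calibration, masks_of, mark_of
import cv2, numpy as np
for n in("scene","top"):
    cv2.imwrite(f"pics/{n}0.png",grab_frame(n)); c=calibration(n); print(n,c)
    for l in("ledge","bracket","big_end","slot_end","board","stand","plain_ledge"):
        for d in mark_of(l,n)[:4]:
            r,cc=d["position"];print(l,round(d["p"],2),round(cc*512,1),round(r*384,1))
print(bot.state()); print(bot.tcp_to_tips, calibration("wrist"))
E
```

```text
pics
scene {'fx': 443.57961368578407, 'fy': 443.57961368578407, 'cx': 249.5519343945993, 'cy': 190.67235150582377, 'pose': array([[ 7.74326991e-01,  4.84401385e-01, -4.07152318e-01,
         1.17052069e+03],
       [ 6.32780033e-01, -5.95464108e-01,  4.94986794e-01,
        -7.74608907e+02],
       [-2.67230361e-03, -6.40919491e-01, -7.67603455e-01,
         1.22885121e+03],
       [ 0.00000000e+00,  0.00000000e+00,  0.00000000e+00,
         1.00000000e+00]])}
ledge 0.84 202.4 193.9
ledge 0.67 235.7 224.7
ledge 0.67 205.7 168.4
bracket 0.89 205.5 207.0
bracket 0.74 215.3 168.8
bracket 0.61 245.0 234.4
big_end 0.7 217.2 164.8
big_end 0.61 203.8 208.5
big_end 0.55 244.2 231.8
big_end 0.24 280.8 168.1
slot_end 0.97 245.9 240.5
slot_end 0.92 222.1 159.6
slot_end 0.84 203.8 209.0
board 0.54 278.1 169.8
board 0.45 344.0 157.2
board 0.34 241.9 232.0
board 0.24 210.4 291.9
stand 0.82 273.4 185.3
plain_ledge 0.75 173.1 220.2
top {'fx': 371.4193587591236, 'fy': 371.4193587591236, 'cx': 254.39023952215402, 'cy': 188.3239341517993, 'pose': array([[ 1.09246999e-02, -9.88685146e-01,  1.49607261e-0
[... 1269 characters left out ...]
  1.35121679e-04],
       [ 1.49930675e-04,  4.39674212e-05, -9.99999988e-01]]), 'ft_force': array([ 0.74730431, -0.14195989, -0.35207872]), 'wrist_torque': array([-0.00512487,  0.00022188,  0.04455553]), 'gripper_width': 85.58408872548996}
22.0 {'fx': 342.97981954802304, 'fy': 342.97981954802304, 'cx': 258.22042895319447, 'cy': 191.4219351089701, 'mount': array([[ 9.99999533e-01, -9.35491146e-04,  2.41301746e-04,
         2.50269320e-01],
       [ 8.22175728e-04,  9.55205746e-01,  2.95941391e-01,
        -7.56179429e+01],
       [-5.07343365e-04, -2.95941054e-01,  9.55206069e-01,
        -1.20817158e+02],
       [ 0.00000000e+00,  0.00000000e+00,  0.00000000e+00,
         1.00000000e+00]])}
```

View pics/scene0.png

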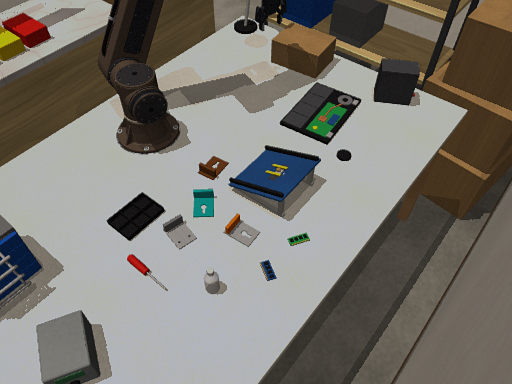

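View pics/top0.png

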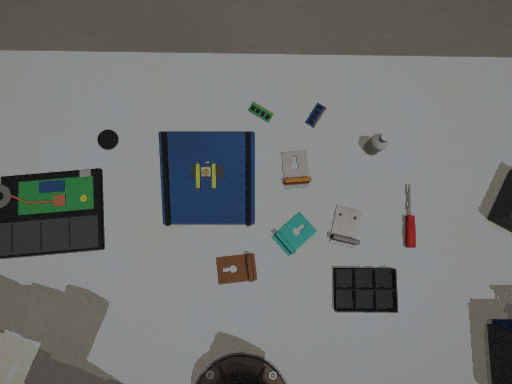

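The scene picture shows the orange-ledged bracket at about (238,229), the stand at (275,172). In the top picture the orange ledge is at (298,180), the keyhole plate above it, and the stand at (207,178) with the yellow pads and stud near (206,172). Brown and turquoise look-alikes and the grey bracket are separate.

```bash
cat > h.py <<'E'
import numpy as np, cv2
from plant import bot, grab_frame, calibration, masks_of, mark_of
def ray(n,u,v,st=None):
    c=calibration(n)
    if n=="wrist":
        T=np.eye(4);T[:3,:3]=st["tool_rot"];T[:3,3]=st["ee_pos"];P=T@c["mount"]
    else: P=c["pose"]
    d=P[:3,:3]@np.array([(u-c["cx"])/c["fx"],(v-c["cy"])/c["fy"],1]);return P[:3,3],d/np.linalg.norm(d)
def tri(rs):
    A=np.zeros((3,3));b=np.zeros(3)
    for o,d in rs:
        M=np.eye(3)-np.outer(d,d);A+=M;b+=M@o
    x=np.linalg.solve(A,b);return x,[round(float(np.linalg.norm((np.eye(3)-np.outer(d,d))@(x-o))),1) for o,d in rs]
def atz(r,z): o,d=r; return o+d*(z-o[2])/d[2]
def proj(n,p,st=None):
    c=calibration(n)
    if n=="wrist":
        T=np.eye(4);T[:3,:3]=st["tool_rot"];T[:3,3]=st["ee_pos"];P=T@c["mount"]
    else: P=c["pose"]
    q=P[:3,:3].T@(np.array(p)-P[:3,3]);return c["fx"]*q[0]/q[2]+c["cx"],c["fy"]*q[1]/q[2]+c["cy"]
E
python3 - <<'E'
from h import *
np.set_printoptions(precision=1,suppress=True)
print("ledge",tri([ray("scene",235.7,224.7),ray("top",299.2,178.3)]))
print("big",tri([ray("scene",244.2,231.8),ray("top",289.8,167.3)]))
print("slot",tri([ray("scene",245.9,240.5),ray("top",292.4,156.7)]))
print("board",tri([ray("scene",278.1,169.8),ray("top",206.9,170.5)]))
print("stand",tri([ray("scene",273.4,185.3),ray("top",210.3,172.3)]))
for n,b in(("scene",(150,130,340,260)),("top",(150,100,350,290))):
    im=cv2.imread(f"pics/{n}0.png")[b[1]:b[3],b[0]:b[2]]
    cv2.imwrite(f"pics/{n}0c.png",cv2.resize(im,None,fx=4,fy=4,interpolation=cv2.INTER_CUBIC) if n=="scene" else cv2.resize(im,(800,760)) [:600])
    hsv=cv2.cvtColor(cv2.imread(f"pics/{n}0.png"),cv2.COLOR_BGR2HSV)
    m=cv2.inRange(hsv,(5,200,150),(16,255,255));k,_,s,c=cv2.connectedComponentsWithStats(m);print(n,[(list(x),y) for x,y in zip(s[1:],c[1:]) if x[4]>15])
E
```

```text
ledge (array([ 584.5, -144.3,   22.6]), [5.6, 5.6])
big (array([ 615.9, -127.2,   -7.9]), [1.5, 1.5])
slot (array([ 643.4, -140.7,  -16.4]), [8.7, 8.7])
board (array([585.1,  93. ,  93.2]), [0.4, 0.4])
stand (array([587. ,  84.4,  23.9]), [9.9, 9.9])
scene [([np.int32(226), np.int32(214), np.int32(13), np.int32(14), np.int32(40)], array([232.1, 220.8]))]
top []
```

View pics/top0c.png

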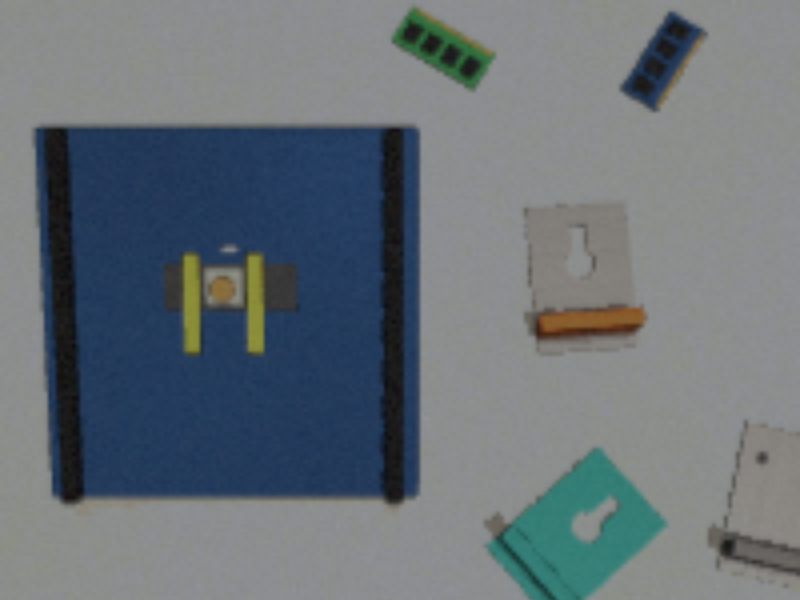

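move_arm(
  fingers=[-1,-1,-1,-1,-1,-1,-1,-1],
  travel=[
    [1,-1,0],
    [1,-1,0],
    [1,-1,0],
    [1,-1,0],
    [1,-1,0],
    [1,-1,0],
    [1,-1,0],
    [1,-1,0],
  ],
  twist=[
    [0,0,-0.166],
    [0,0,-0.166],
    [0,0,-0.166],
    [0,0,-0.166],
    [0,0,-0.166],
    [0,0,-0.166],
    [0,0,-0.166],
    [0,0,-0.166],
  ],
)

```text
time_s: 1.8
ee_pos: [393.7, 360.9, 253.7]
tool_rot: [[0.999, -0.036, 0.002], [-0.036, -0.999, 0.001], [0.002, -0.001, -1.0]]
ft_force: [-0.5, -0.1, -0.1]
gripper_width: 85.8
```

move_arm(
  fingers=[-1,-1,-1,-1,-1,-1,-1,-1],
  travel=[
    [1,-1,0],
    [1,-1,0],
    [1,-1,0],
    [1,-1,0],
    [1,-1,0],
    [1,-1,0],
    [0.8,-1,0],
    [0,-1,0],
  ],
  twist=[
    [0,0,0],
    [0,0,0],
    [0,0,0],
    [0,0,0],
    [0,0,0],
    [0,0,0],
    [0,0,0],
    [0,0,0],
  ],
)

```text
time_s: 2.8
ee_pos: [605.7, 111.5, 254.1]
tool_rot: [[0.999, -0.039, 0.004], [-0.039, -0.999, 0.002], [0.004, -0.002, -1.0]]
ft_force: [-0.0, 0.4, -0.2]
gripper_width: 85.2
```

Run:
```python
from h import *
st=bot.state();cv2.imwrite("pics/w1.png",im:=grab_frame("wrist"))
np.save("w1.npy",dict(ee_pos=st["ee_pos"],tool_rot=st["tool_rot"]),allow_pickle=True)
print(st["ee_pos"],st["dq"].round(3))
cv2.imwrite("pics/w1b.png",cv2.resize(im,(800,600),interpolation=cv2.INTER_CUBIC))
for l in("board","stud_level","pad_level"):
    for d in mark_of(l,"wrist")[:3]:
        r,c=d["position"];print(l,round(d["p"],2),round(c*512,1),round(r*384,1))
```

```text
[605.69319762 111.54720909 254.08979371] [-0.401 -0.082  0.149  0.003 -0.053 -0.402]
board 0.96 234.1 199.6
stud_level 0.56 228.3 204.0
pad_level 0.59 233.2 202.1
```

View pics/w1b.png

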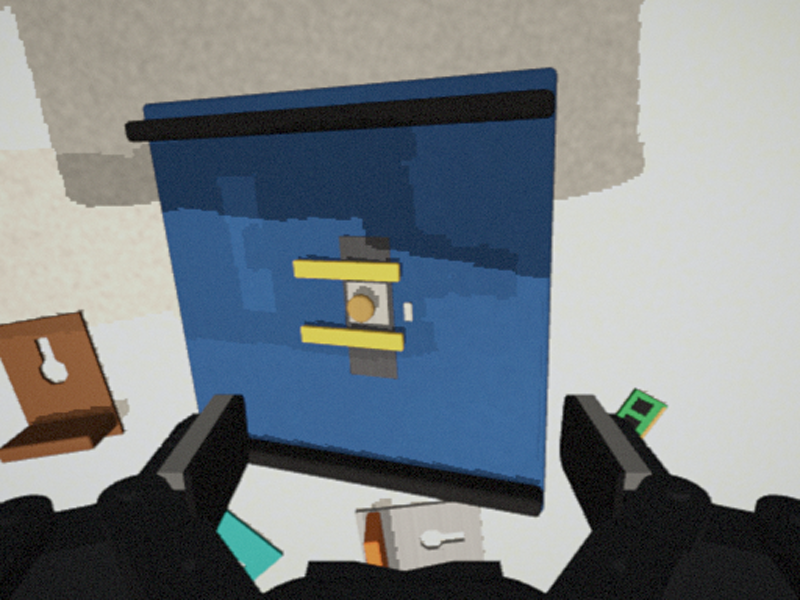

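Wrist picture (800x600): stud head at (361,308) between the pads, dark rail from (362,240) to (373,375), white tick at (408,312). Second view after settling.

move_arm(
  fingers=[-1,-1,-1],
  travel=[
    [-1,-1,-0.5],
    [-0.5,-0.5,-0.5],
    [0,0,0],
  ],
  twist=[
    [0,0,0.045],
    [0,0,0],
    [0,0,0],
  ],
)

```text
time_s: 3.38
ee_pos: [558.1, 70.0, 224.4]
tool_rot: [[1.0, 0.01, 0.005], [0.01, -1.0, 0.003], [0.005, -0.003, -1.0]]
ft_force: [0.7, -0.1, -1.2]
gripper_width: 85.2
```

Run:
```python
from h import *
st=bot.state();cv2.imwrite("pics/w2.png",im:=grab_frame("wrist"))
np.save("w2.npy",dict(ee_pos=st["ee_pos"],tool_rot=st["tool_rot"]),allow_pickle=True)
print(st["ee_pos"],st["tool_rot"].round(3),st["dq"].round(3))
cv2.imwrite("pics/w2b.png",cv2.resize(im,(800,600),interpolation=cv2.INTER_CUBIC))
for l in("board","stud_level","pad_level"):
    for d in mark_of(l,"wrist")[:3]:
        r,c=d["position"];print(l,round(d["p"],2),round(c*512,1),round(r*384,1))
```

```text
[558.1458479   69.99991734 224.42759301] [[ 1.     0.01   0.005]
 [ 0.01  -1.     0.003]
 [ 0.005 -0.003 -1.   ]] [ 0.021 -0.012 -0.036  0.003  0.008  0.005]
board 0.8 291.0 156.7
stud_level 0.8 289.0 163.3
pad_level 0.72 289.2 161.2
```

View pics/w2b.png

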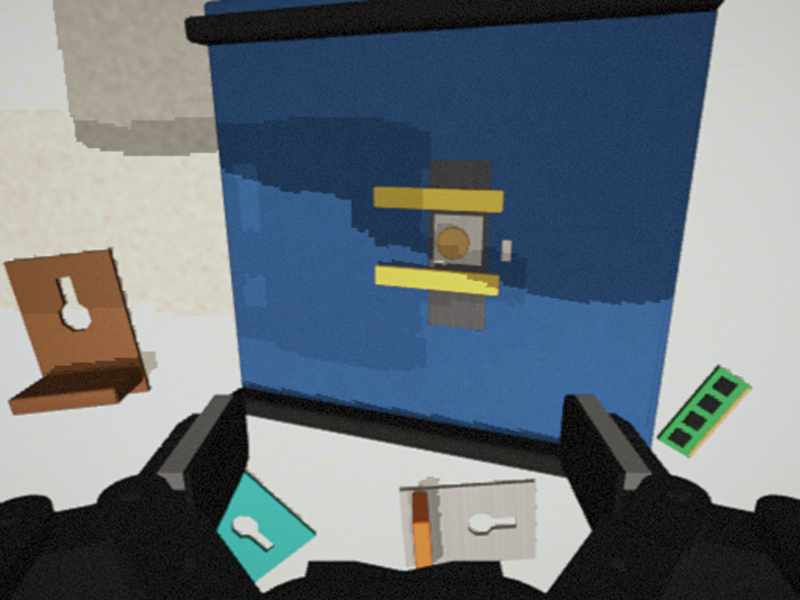

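Run:
```python
from h import *
np.set_printoptions(precision=1,suppress=True)
a=np.load("w1.npy",allow_pickle=True).item();b=np.load("w2.npy",allow_pickle=True).item()
def T(p,q,t=None):
    r=[ray("wrist",p[0]*.64,p[1]*.64,a),ray("wrist",q[0]*.64,q[1]*.64,b)]
    if t: r.append(ray("top",*t))
    return tri(r)
print("stud",T((361,308),(453,242)),T((361,308),(453,242),(205.2,172.2)))
print("tick",T((408,312),(506,250)))
print("railend1",T((352,375),(429,326)),T((397,378),(484,330)))
print("pad lowery outer corners -x,+x",T((302,349),(376,286)),T((403,350),(497,294)))
print("pad highy -x,+x (top edge)",T((294,262),(375,188)),T((399,264),(503,190)))
print("board",tri([ray("wrist",234.1,199.6,a),ray("wrist",291,156.7,b),ray("scene",278.1,169.8),ray("top",206.9,170.5)]),tri([ray("wrist",234.1,199.6,a),ray("wrist",291,156.7,b)]))
print("bd corner low-x low-y rail end",T((249,449),(246,401)))
print("board corner +x+y",T((556,68),(717,8)))
print("orange rough",[atz(ray("wrist",x*.64,y*.64,b),z) for x,y,z in((421,492,40),(424,560,40),(480,523,4),(536,480,4),(536,557,4),(400,489,4))])
```

```text
stud (array([582.2,  96.9,  94.3]), [0.2, 0.2]) (array([581.7,  96.6,  92.2]), [0.7, 0.6, 1.2])
tick (array([608. ,  92.9,  92.6]), [0.2, 0.2])
railend1 (array([572.6,  48.6,  77.2]), [0.1, 0.1]) (array([600.2,  50.6,  88.1]), [0.2, 0.2])
pad lowery outer corners -x,+x (array([545.8,  72.7,  88.9]), [1.1, 1.1]) (array([604.4,  71.8,  96.2]), [0.2, 0.2])
pad highy -x,+x (top edge) (array([544.5, 120.4,  77.6]), [0.1, 0.1]) (array([604.2, 121.5,  96.5]), [0.4, 0.4])
board (array([584.4,  94. ,  91.6]), [0.5, 1.6, 0.5, 1.3]) (array([584. ,  94.1,  90.8]), [1.1, 1.1])
bd corner low-x low-y rail end (array([471.7, -26.3,  28.7]), [15.3, 15.3])
board corner +x+y (array([689.8, 207.3,  87.7]), [8.9, 8.9])
orange rough [array([572.3, -83.2,  40. ]), array([ 575.4, -139.2,   40. ]), array([ 619.7, -137.8,    4. ]), array([659.5, -99.2,   4. ]), array([ 665.3, -169.6,    4. ]), array([ 558.3, -107.6,    4. ])]
```

Stud head top ≈ (582,97,94), rail centre ≈ (586,·,82), consistent with 13 mm off a 20° face. The bracket's big end ≈ (620,-138), yaw ≈ 4.7°. Moving over the bracket for a closer look.

move_arm(
  fingers=[-1,-1,-1,-1,-1,-1,-1,-1],
  travel=[
    [0.3,-1,0],
    [0.3,-1,0],
    [0,-1,0],
    [0,-1,-0.2],
    [0,-1,-0.5],
    [0,-1,-0.6],
    [0,-0.3,-0.5],
    [0,0,0],
  ],
  twist=[
    [0,0,0.07],
    [0,0,0],
    [0,0,0],
    [0,0,0],
    [0,0,0],
    [0,0,0],
    [0,0,0],
    [0,0,0],
  ],
)

```text
time_s: 4.58
ee_pos: [583.8, -119.1, 172.9]
tool_rot: [[0.996, 0.09, 0.016], [0.09, -0.996, 0.003], [0.016, -0.001, -1.0]]
ft_force: [0.1, 0.5, 0.4]
gripper_width: 85.8
```

Run:
```python
from h import *
st=bot.state();cv2.imwrite("pics/w3.png",im:=grab_frame("wrist"))
np.save("w3.npy",dict(ee_pos=st["ee_pos"],tool_rot=st["tool_rot"]),allow_pickle=True)
print(st["ee_pos"],st["tool_rot"].round(3),st["dq"].round(3))
cv2.imwrite("pics/w3b.png",cv2.resize(im,(800,600),interpolation=cv2.INTER_CUBIC))
```

```text
[ 583.80276917 -119.11890582  172.94097053] [[ 0.996  0.09   0.016]
 [ 0.09  -0.996  0.003]
 [ 0.016 -0.001 -1.   ]] [ 0.009 -0.014 -0.022  0.002  0.01   0.004]
```

View pics/w3b.png

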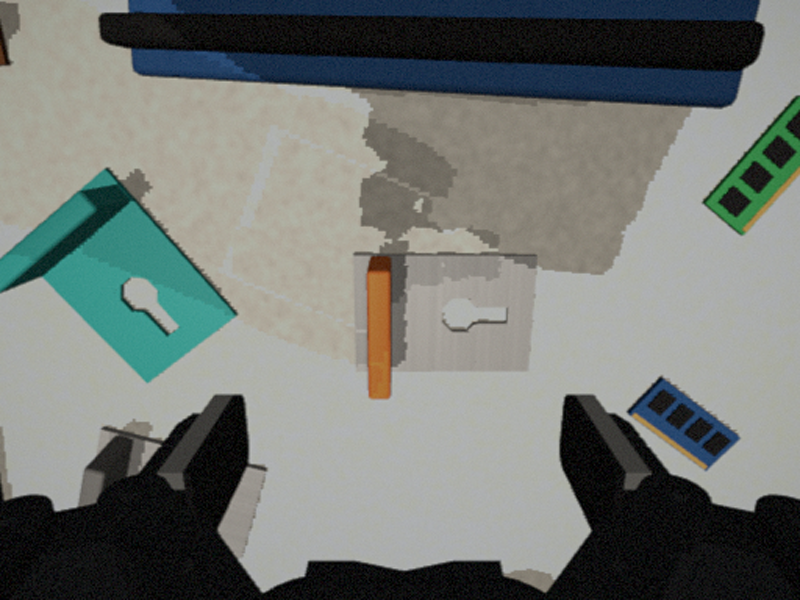

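The picture shows the orange ledge top (367-391, 256-398), plate corners (355,254), (537,256), (528,370), the big end at (459,314), slot end (507,314).

Run:
```python
from h import *
np.set_printoptions(precision=1,suppress=True)
b=np.load("w2.npy",allow_pickle=True).item();a=np.load("w3.npy",allow_pickle=True).item()
R=lambda p,s:ray("wrist",p[0]*.64,p[1]*.64,s)
print("orange top +y edge corners 2view",tri([R((367.5,258),a),R((413,492),b)]),tri([R((390,258),a),R((426,492),b)]))
print("plate corner +x+y",tri([R((537,256),a),R((536,480),b)]),"-y",tri([R((528,370),a),R((536,557),b)]))
print("big",tri([R((459,314),a),R((480,523),b)]))
L=[atz(R(p,a),40) for p in((367,260),(390,258),(390,397),(369,398))];print("ledge",L,np.mean(L,0))
P=[atz(R(p,a),4) for p in((355,254),(537,256),(528,370),(355,371))];print("plate",P)
v=P[1]-P[0];print(np.degrees(np.arctan2(v[1],v[0])))
v=(P[1]-P[2]);print(np.degrees(np.arctan2(-v[0],v[1])))
v=(L[0]+L[1]-L[2]-L[3]);print(np.degrees(np.arctan2(-v[0],v[1])))
print("big",atz(R((459,314),a),4),atz(R((507,314),a),4))
```

```text
orange top +y edge corners 2view (array([ 567. , -110.2,    4.3]), [1.2, 1.2]) (array([ 578. , -109.1,    5.4]), [0.2, 0.2])
plate corner +x+y (array([ 660.6, -102.1,    0. ]), [0.2, 0.2]) -y (array([ 665.5, -170.4,    3. ]), [0.1, 0.1])
big (array([ 620.2, -139.1,    2.4]), [0.2, 0.2])
ledge [array([ 566.8, -103.2,   40. ]), array([ 577.8, -101.2,   40. ]), array([ 583.9, -175.6,   40. ]), array([ 572.9, -177. ,   40. ])] [ 575.3 -139.3   40. ]
plate [array([ 558.8, -108.8,    4. ]), array([ 659.3, -101.3,    4. ]), array([ 665.1, -170. ,    4. ]), array([ 563.2, -179. ,    4. ])]
4.249123426258893
4.86122066180111
4.7093412375946055
big [ 620.1 -138.6    4. ] [ 647.6 -136.3    4. ]
```

move_arm(
  fingers=[-1,-1,-1,-1,-1,-1,-1],
  travel=[
    [-0.28,-0.76,0],
    [0,0,-1],
    [0,0,-1],
    [0,0,-1],
    [0,0,-0.9],
    [0,0,0],
    [0,0,0],
  ],
  twist=[
    [-0.003,0.016,-0.008],
    [0,0,0],
    [0,0,0],
    [0,0,0],
    [0,0,0],
    [0,0,0],
    [0,0,0],
  ],
)

```text
time_s: 5.5
ee_pos: [577.1, -143.8, 59.9]
tool_rot: [[0.996, 0.085, 0.007], [0.085, -0.996, -0.005], [0.006, 0.005, -1.0]]
ft_force: [-0.5, -0.6, 0.5]
gripper_width: 85.3
```

move_arm(
  fingers=[-1,-1,-1,1,1,1,1,1],
  travel=[
    [-0.06,0.06,-0.5],
    [0,0,-0.5],
    [0,0,0],
    [0,0,0],
    [0,0,0],
    [0,0,0],
    [0,0,0],
    [0,0,0],
  ],
  twist=[
    [0.005,0.007,0],
    [0,0,0],
    [0,0,0],
    [0,0,0],
    [0,0,0],
    [0,0,0],
    [0,0,0],
    [0,0,0],
  ],
)

```text
time_s: 6.5
ee_pos: [576.2, -142.2, 30.8]
tool_rot: [[0.996, 0.085, 0.003], [0.085, -0.996, -0.001], [0.003, 0.001, -1.0]]
ft_force: [0.2, -0.3, 0.4]
gripper_width: 11.1
```

move_arm(
  fingers=[1,1,1,1,1,1,1,1],
  travel=[
    [0,0,0.3],
    [0,0,1],
    [0,0,1],
    [0,0,1],
    [0,0.4,1],
    [-0.4,1,0.7],
    [-0.6,1,0.2],
    [-0.6,1,0],
  ],
  twist=[
    [0,0,0],
    [0,0,0],
    [0,0,-0.08],
    [0,0,0],
    [0,0,0],
    [0,-0.09,0],
    [0,-0.09,0],
    [0,-0.09,0],
  ],
)

```text
time_s: 7.5
ee_pos: [526.8, -38.9, 194.4]
tool_rot: [[0.961, 0.0, 0.277], [0.0, -1.0, -0.001], [0.277, 0.001, -0.961]]
ft_force: [-0.4, 0.5, -2.5]
gripper_width: 10.8
```

move_arm(
  fingers=[1,1,1,1,1,1],
  travel=[
    [0,1,0],
    [0,1,0],
    [0,1,0],
    [0,1,0],
    [0,0,0],
    [0,0,0],
  ],
  twist=[
    [0,-0.07,0],
    [0,0,0],
    [0,0,0],
    [0,0,0],
    [0,0,0],
    [0,0,0],
  ],
)

```text
time_s: 8.25
ee_pos: [522.6, 86.2, 197.4]
tool_rot: [[0.938, 0.002, 0.347], [0.002, -1.0, 0.0], [0.347, 0.0, -0.938]]
ft_force: [0.4, -0.7, -2.3]
gripper_width: 11.4
```

Run:
```python
from h import *
st=bot.state();cv2.imwrite("pics/w4.png",im:=grab_frame("wrist"))
np.save("w4.npy",dict(ee_pos=st["ee_pos"],tool_rot=st["tool_rot"]),allow_pickle=True)
print(st["ee_pos"],st["tool_rot"].round(4),st["dq"].round(3))
cv2.imwrite("pics/w4b.png",cv2.resize(im,(800,600),interpolation=cv2.INTER_CUBIC))
P,R=st["ee_pos"],st["tool_rot"]
for n,t in dict(big=(45,0,30.8),bigtop=(45,0,26.8),slot=(69,0,30.8),c1=(87,-35,26.8),c2=(87,35,26.8)).items():
    print(n,np.array(proj("wrist",P+R@np.array(t),st))/.64)
```

```text
[522.63124442  86.20081191 197.37941251] [[ 9.380e-01  1.800e-03  3.467e-01]
 [ 1.800e-03 -1.000e+00  3.000e-04]
 [ 3.467e-01  3.000e-04 -9.380e-01]] [ 0.01  -0.005  0.001 -0.005  0.005  0.008]
big [547.50064059 387.47348467]
bigtop [550.86627886 393.4230179 ]
slot [624.42881964 387.41193537]
c1 [707.83391037 282.61011617]
c2 [671.74599497 490.81502285]
```

View pics/w4b.png

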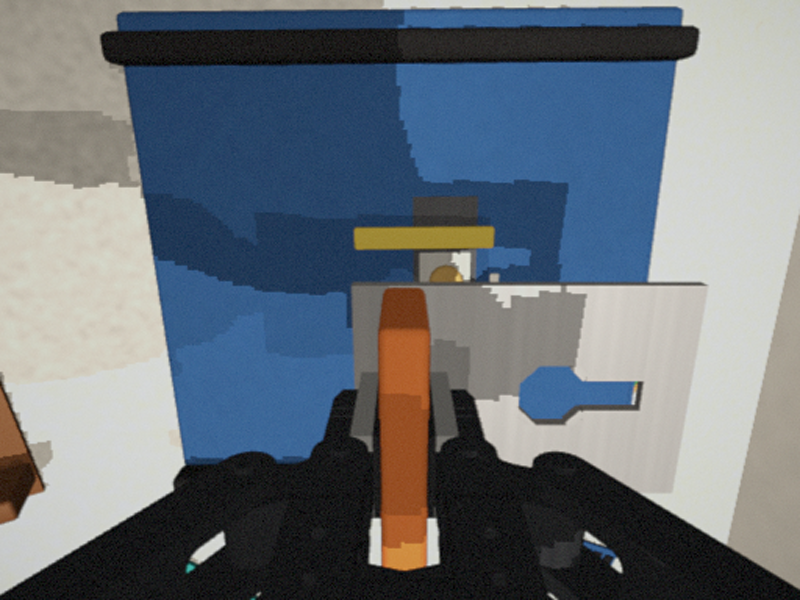

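```bash
python3 - <<'E'
from h import *
np.set_printoptions(precision=1,suppress=True)
S=np.array([586.6,96.9,82.0]);c,s=np.cos(np.radians(20)),np.sin(np.radians(20))
X=np.array([c,0,s]);Y=np.array([0,1,0]);Z=np.array([-s,0,c])
for n in("w1","w2","w4"):
    a=np.load(n+".npy",allow_pickle=True).item()
    f=lambda x,y,z:np.array(proj("wrist",S+x*X+y*Y+z*Z,a))/.64
    print(n,"head",f(0,0,13),"head edge +y",f(0,8,13),"headleft",f(-8,0,13),"pad+y outer",[f(x,25,8) for x in(-35,0)],"inner0",f(0,15,8),"pad-y outer",f(0,-25,8))
E
python3 - <<'E'
import cv2
im=cv2.imread("pics/w4.png")[135:190,215:345]
cv2.imwrite("pics/w4c.png",cv2.resize(im,None,fx=6,fy=6,interpolation=cv2.INTER_CUBIC))
im=cv2.imread("pics/w2.png")[95:215,225:345]
cv2.imwrite("pics/w2c.png",cv2.resize(im,None,fx=5,fy=5,interpolation=cv2.INTER_CUBIC))
im=cv2.imread("pics/w1.png")[145:245,180:280]
cv2.imwrite("pics/w1c.png",cv2.resize(im,None,fx=6,fy=6,interpolation=cv2.INTER_CUBIC))
E
```

```text
w1 head [360.5 307.5] head edge +y [359.6 293.6] headleft [347.4 306.5] pad+y outer [array([304.9, 258.7]), array([361.3, 261.2])] inner0 [362.5 278.9] pad-y outer [366.9 346.3]
w2 head [452.9 242.2] head edge +y [453.5 225.4] headleft [436.7 241. ] pad+y outer [array([388.1, 184.9]), array([457.5, 187.8])] inner0 [456.7 209.2] pad-y outer [453.7 290.1]
w4 head [447.  281.3] head edge +y [447.4 264.4] headleft [429.6 281.3] pad+y outer [array([370.6, 225.5]), array([447.4, 225.5])] inner0 [446.9 247.1] pad-y outer [444.8 328.5]
```

View pics/w4c.png

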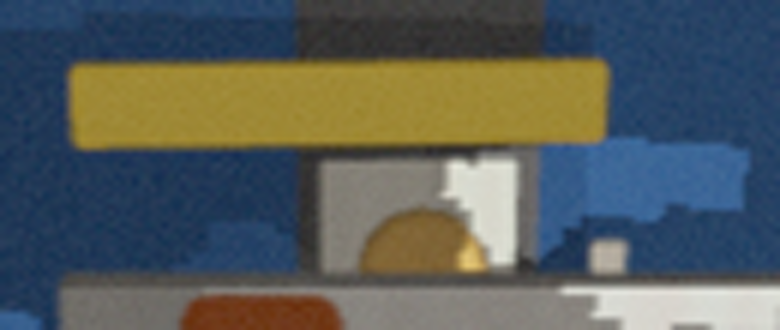

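View pics/w2c.png

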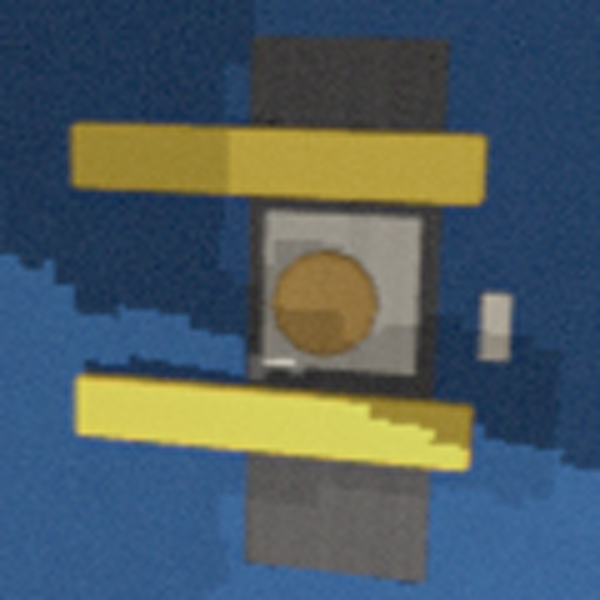

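View pics/w1c.png

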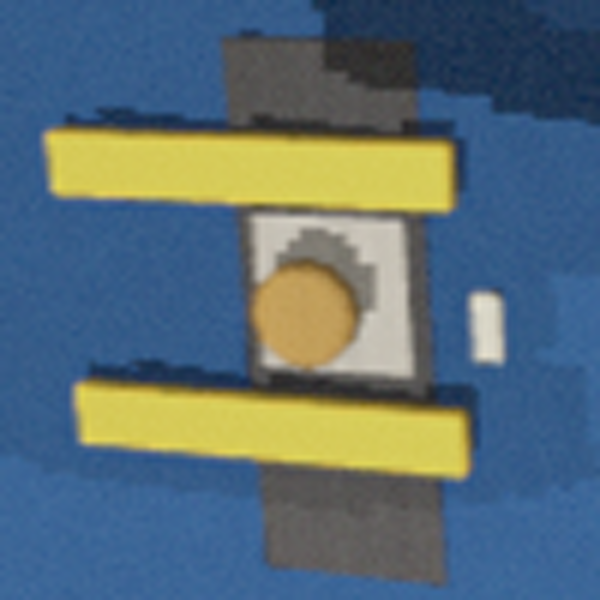

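Hole and plate corner appear within ~0.7 mm of the prediction, and the stud head arc (447,265) matches its prediction too. Going to 3–4 mm above the head.

move_arm(
  fingers=[1,1,1,1,1,1],
  travel=[
    [0.2,0.37,-0.6],
    [0,0,-1],
    [0,0,-0.8],
    [0,0,-0.35],
    [0,0,0],
    [0,0,0],
  ],
  twist=[
    [0,0,0],
    [0,0,0],
    [0,0,0],
    [0,0,0],
    [0,0,0],
    [0,0,0],
  ],
)

```text
time_s: 9.05
ee_pos: [530.1, 93.1, 114.7]
tool_rot: [[0.937, -0.005, 0.349], [-0.004, -1.0, -0.002], [0.349, 0.0, -0.937]]
ft_force: [0.5, -0.5, -1.5]
gripper_width: 11.3
```

```bash
cat > rel.py <<'E'
from h import *
np.set_printoptions(precision=2,suppress=True)
S=np.array([586.6,96.7,82.0]);c,s=np.cos(np.radians(20)),np.sin(np.radians(20))
B=np.array([[c,0,-s],[0,1,0],[s,0,c]])
def rel(st,t=(44.7,.5,30.8)):
    return B.T@(st["ee_pos"]+st["tool_rot"]@np.array(t)-S), B.T@st["ft_force"]
if __name__=="__main__":
    st=bot.state();print("big_end in stud frame",rel(st),st["tool_rot"],st["ee_pos"])
E
python3 rel.py
python3 - <<'E'
from h import *
st=bot.state();im=grab_frame("wrist")
cv2.imwrite("pics/w5b.png",cv2.resize(im,(800,600),interpolation=cv2.INTER_CUBIC))
im=grab_frame("top")[140:210,170:240];cv2.imwrite("pics/t5.png",cv2.resize(im,(560,560),interpolation=cv2.INTER_CUBIC))
E
```

```text
big_end in stud frame (array([ 3.06, -4.36, 19.58]), array([-0.06, -0.53, -1.61])) [[ 0.94 -0.    0.35]
 [-0.   -1.   -0.  ]
 [ 0.35  0.   -0.94]] [530.14  93.1  114.68]
```

View pics/w5b.png

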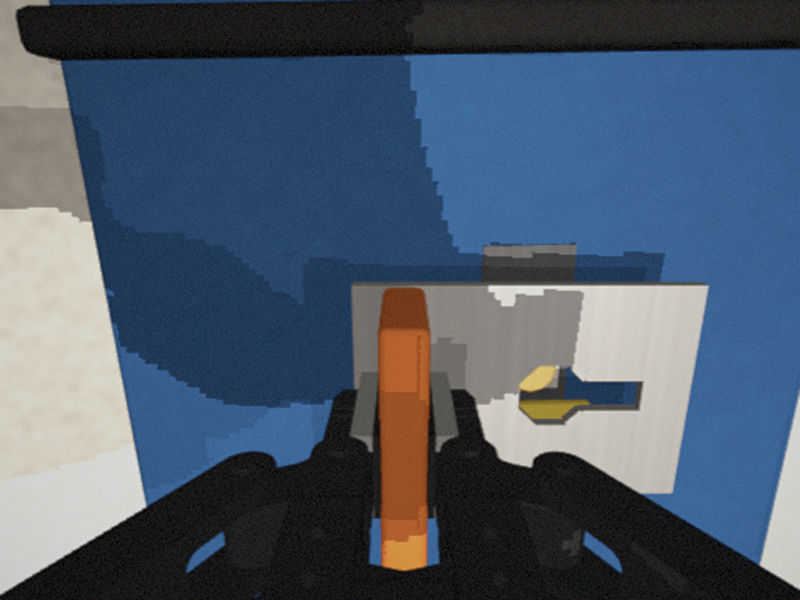

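move_arm(
  fingers=[1,1,1],
  travel=[
    [-0.08,0.15,-0.08],
    [0,0,0],
    [0,0,0],
  ],
  twist=[
    [0,0,0.004],
    [0,0,0],
    [0,0,0],
  ],
)

```text
time_s: 9.52
ee_pos: [527.8, 98.3, 113.4]
tool_rot: [[0.936, 0.0, 0.352], [0.0, -1.0, -0.0], [0.352, 0.0, -0.936]]
ft_force: [-0.1, -0.1, -2.3]
gripper_width: 11.2
```

```bash
python3 rel.py
```

```text
big_end in stud frame (array([ 0.49,  1.09, 19.24]), array([-0.85, -0.14, -2.16])) [[ 0.94  0.    0.35]
 [ 0.   -1.   -0.  ]
 [ 0.35  0.   -0.94]] [527.8   98.29 113.36]
```

move_arm(
  fingers=[1,1,1],
  travel=[
    [0.02,-0.035,-0.08],
    [0,0,0],
    [0,0,0],
  ],
  twist=[
    [0,0.009,0],
    [0,0,0],
    [0,0,0],
  ],
)

```text
time_s: 9.9
ee_pos: [528.5, 97.2, 110.8]
tool_rot: [[0.939, 0.0, 0.343], [0.0, -1.0, -0.0], [0.343, 0.0, -0.939]]
ft_force: [0.9, -0.5, -1.8]
gripper_width: 11.3
```

```bash
python3 rel.py;  python3 - <<'E'
from rel import *
st=bot.state();im=grab_frame("wrist")
cv2.imwrite("pics/w6c.png",cv2.resize(im[200:310,300:440],None,fx=5,fy=5,interpolation=cv2.INTER_CUBIC))
for z in(13,9):
  for x,y in((0,0),(8,0),(-8,0),(0,8),(0,-8)):
    u,v=proj("wrist",S+B@np.array([x,y,z]),st);print(z,x,y,((u-300)*5).round(),((v-200)*5).round())
cv2.imwrite("pics/t6.png",cv2.resize(grab_frame("top")[140:210,170:240],(560,560),interpolation=cv2.INTER_CUBIC))
E
```

```text
big_end in stud frame (array([ 0.01, -0.04, 16.15]), array([ 0.19, -0.52, -1.99])) [[ 0.94  0.    0.34]
 [ 0.   -1.   -0.  ]
 [ 0.34  0.   -0.94]] [528.54  97.16 110.8 ]
13 0 0 240.0 230.0
13 8 0 321.0 230.0
13 -8 0 160.0 230.0
13 0 8 247.0 156.0
13 0 -8 234.0 302.0
9 0 0 231.0 212.0
9 8 0 309.0 212.0
9 -8 0 152.0 212.0
9 0 8 237.0 139.0
9 0 -8 225.0 283.0
```

View pics/w6c.png

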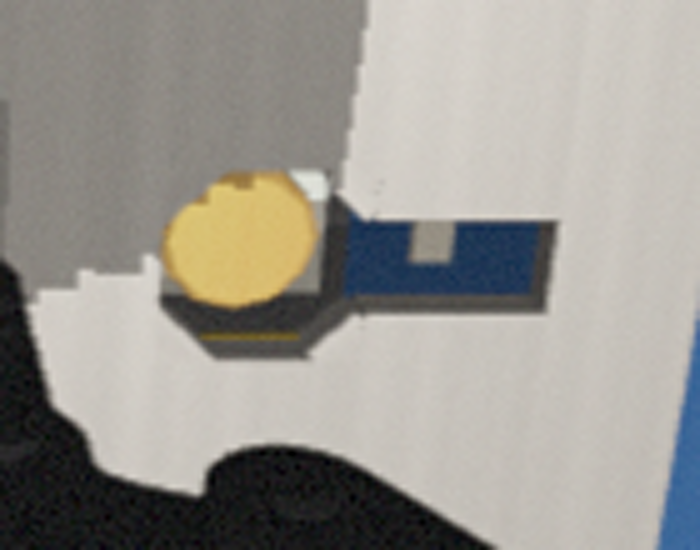

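View pics/t6.png

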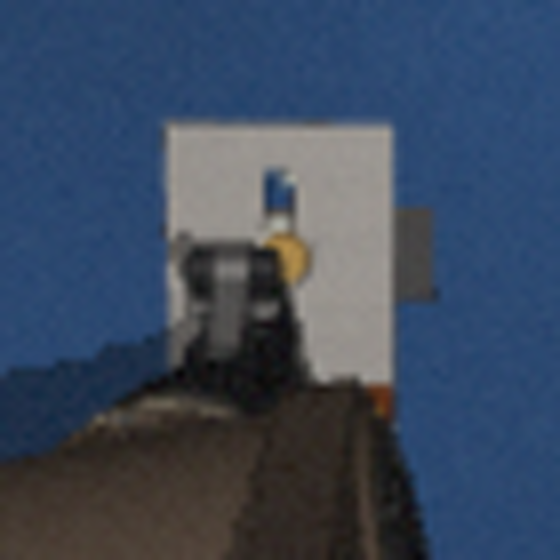

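The head sits within the octagon (head 162–318 in the crop, matching the model within 0.3 mm); the plate looks ~0.6 mm too far up-slope. Correcting that while descending in steps.

move_arm(
  fingers=[1,1,1,1],
  travel=[
    [0.004,0,-0.07],
    [0.034,0,-0.094],
    [0,0,0],
    [0,0,0],
  ],
  twist=[
    [0,0,0],
    [0,0,0],
    [0,0,0],
    [0,0,0],
  ],
)

```text
time_s: 10.5
ee_pos: [529.7, 97.2, 105.4]
tool_rot: [[0.94, 0.0, 0.342], [0.0, -1.0, -0.0], [0.342, 0.0, -0.94]]
ft_force: [0.7, -0.1, -1.9]
gripper_width: 11.6
```

```bash
sed -i 's/44.7,.5/45.3,.5/' rel.py; python3 rel.py
```

```text
big_end in stud frame (array([-0.15, -0.04, 10.69]), array([-0.02, -0.13, -2.04])) [[ 0.94  0.    0.34]
 [ 0.   -1.   -0.  ]
 [ 0.34  0.   -0.94]] [529.69  97.16 105.42]
```

move_arm(
  fingers=[1,1,1],
  travel=[
    [0.036,0,-0.1],
    [0,0,0],
    [0,0,0],
  ],
  twist=[
    [0,0,0],
    [0,0,0],
    [0,0,0],
  ],
)

```text
time_s: 10.88
ee_pos: [530.8, 97.2, 102.6]
tool_rot: [[0.939, 0.0, 0.343], [0.0, -1.0, -0.0], [0.343, 0.0, -0.939]]
ft_force: [-1.8, -0.3, 2.2]
gripper_width: 11.2
```

```bash
python3 rel.py
```

```text
big_end in stud frame (array([-0.08, -0.01,  7.73]), array([-0.9 , -0.25,  2.69])) [[ 0.94  0.    0.34]
 [ 0.   -1.   -0.  ]
 [ 0.34  0.   -0.94]] [530.76  97.19 102.63]
```

move_arm(
  fingers=[1,1,1],
  travel=[
    [0.031,0,-0.085],
    [0,0,0],
    [0,0,0],
  ],
  twist=[
    [0,0,0],
    [0,0,0],
    [0,0,0],
  ],
)

```text
time_s: 11.25
ee_pos: [531.6, 97.2, 100.3]
tool_rot: [[0.939, 0.0, 0.343], [0.0, -1.0, -0.0], [0.343, 0.0, -0.939]]
ft_force: [-4.4, -0.8, 5.3]
gripper_width: 11.1
```

```bash
python3 rel.py
```

```text
big_end in stud frame (array([-0.08,  0.  ,  5.32]), array([-2.36, -0.8 ,  6.5 ])) [[ 0.94  0.    0.34]
 [ 0.   -1.   -0.  ]
 [ 0.34  0.   -0.94]] [531.58  97.19 100.34]
```

move_arm(
  fingers=[1,1,1,1],
  travel=[
    [0.006,0,-0.016],
    [-0.1,0,-0.036],
    [-0.1,0,-0.036],
    [0,0,0],
  ],
  twist=[
    [0,0,0],
    [0,0,0],
    [0,0,0],
    [0,0,0],
  ],
)

```text
time_s: 11.75
ee_pos: [528.6, 97.4, 99.6]
tool_rot: [[0.936, 0.0, 0.351], [-0.0, -1.0, 0.001], [0.351, -0.001, -0.936]]
ft_force: [-5.5, 0.5, 2.9]
gripper_width: 11.1
```

```bash
python3 rel.py
```

```text
big_end in stud frame (array([-2.87,  0.25,  6.05]), array([-4.22,  0.5 ,  4.58])) [[ 0.94  0.    0.35]
 [-0.   -1.    0.  ]
 [ 0.35 -0.   -0.94]] [528.6   97.43  99.62]
```

```bash
python3 rel.py;  python3 - <<'E'
from rel import *
st=bot.state();im=grab_frame("wrist");print(st["wrist_torque"],st["dq"])
cv2.imwrite("pics/w7b.png",cv2.resize(im,(800,600),interpolation=cv2.INTER_CUBIC))
cv2.imwrite("pics/w7c.png",cv2.resize(im[200:310,300:440],None,fx=5,fy=5,interpolation=cv2.INTER_CUBIC))
cv2.imwrite("pics/s7.png",cv2.resize(grab_frame("scene")[120:220,220:330],None,fx=6,fy=6,interpolation=cv2.INTER_CUBIC)[:600])
print(bot.state()["ft_force"])
E
```

```text
big_end in stud frame (array([-2.87,  0.25,  6.05]), array([-4.22,  0.5 ,  4.58])) [[ 0.94  0.    0.35]
 [-0.   -1.    0.  ]
 [ 0.35 -0.   -0.94]] [528.6   97.43  99.62]
[-0.02  0.89  0.03] [-0. -0. -0.  0.  0. -0.]
[-3.52  0.23  5.19]
```

View pics/w7c.png

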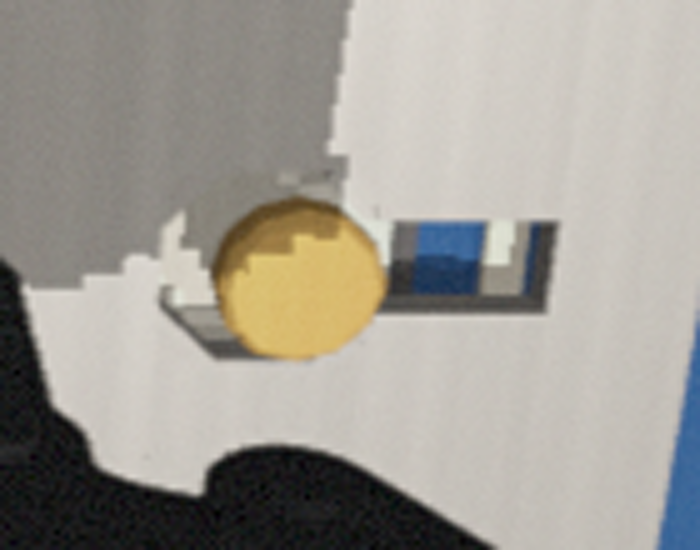

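View pics/s7.png

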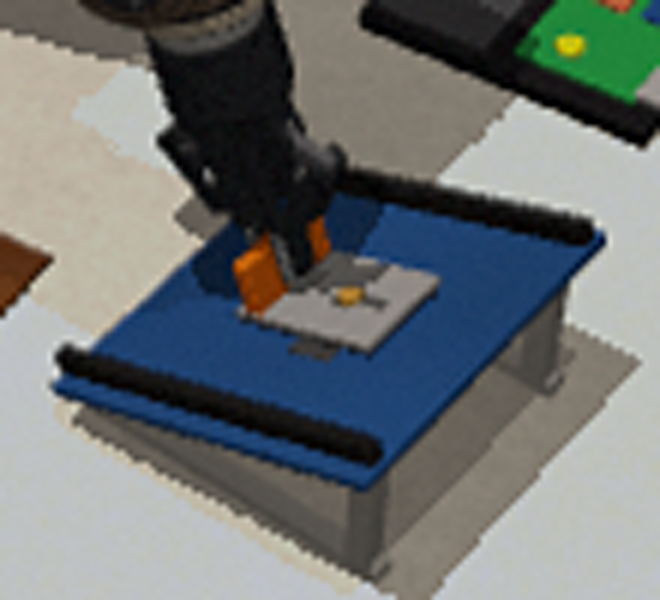

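move_arm(
  fingers=[1,1,1],
  travel=[
    [0.01,0,-0.04],
    [-0.117,0,-0.06],
    [-0.117,0,-0.06],
  ],
  twist=[
    [0,0.01,0],
    [0,0.004,0],
    [0,0.004,0],
  ],
)

```text
time_s: 12.22
ee_pos: [526.0, 97.7, 97.0]
tool_rot: [[0.939, 0.0, 0.344], [-0.0, -1.0, 0.002], [0.344, -0.002, -0.939]]
ft_force: [2.3, -1.1, 9.7]
gripper_width: 11.0
```

```bash
python3 rel.py
```

```text
big_end in stud frame (array([-6.43,  0.57,  4.11]), array([ 5.45, -1.12,  8.29])) [[ 0.94  0.    0.34]
 [-0.   -1.    0.  ]
 [ 0.34 -0.   -0.94]] [526.02  97.71  96.98]
```

move_arm(
  fingers=[1,1,1],
  travel=[
    [-0.13,-0.01,-0.052],
    [-0.13,-0.01,-0.052],
    [-0.13,0,-0.052],
  ],
  twist=[
    [0.001,0.002,0],
    [0,0.002,0],
    [0,0.002,0],
  ],
)

```text
time_s: 12.6
ee_pos: [519.9, 97.6, 95.3]
tool_rot: [[0.936, 0.001, 0.353], [-0.001, -1.0, 0.005], [0.353, -0.005, -0.936]]
ft_force: [1.2, -0.8, 7.9]
gripper_width: 11.3
```

```bash
python3 rel.py
```

```text
big_end in stud frame (array([-12.49,   0.51,   5.07]), array([ 3.86, -0.78,  7.02])) [[ 0.94  0.    0.35]
 [-0.   -1.    0.01]
 [ 0.35 -0.01 -0.94]] [519.88  97.59  95.34]
```

move_arm(
  fingers=[1,1,1],
  travel=[
    [-0.13,-0.01,-0.055],
    [-0.13,-0.01,-0.055],
    [-0.13,0,-0.055],
  ],
  twist=[
    [-0.005,0.009,0],
    [-0.001,0.004,0],
    [-0.001,0.004,0],
  ],
)

```text
time_s: 12.98
ee_pos: [513.3, 97.6, 93.0]
tool_rot: [[0.937, 0.002, 0.349], [0.001, -1.0, 0.001], [0.349, -0.0, -0.937]]
ft_force: [1.9, -0.7, 6.6]
gripper_width: 11.5
```

```bash
python3 rel.py
```

```text
big_end in stud frame (array([-19.61,   0.45,   4.99]), array([ 4.05, -0.67,  5.55])) [[ 0.94  0.    0.35]
 [ 0.   -1.    0.  ]
 [ 0.35 -0.   -0.94]] [513.26  97.56  93.02]
```

move_arm(
  fingers=[1,1,1],
  travel=[
    [-0.11,0,-0.055],
    [-0.1,0,-0.045],
    [-0.08,0,-0.035],
  ],
  twist=[
    [0,0.006,0],
    [0,0.002,0],
    [0,0.002,0],
  ],
)

```text
time_s: 13.35
ee_pos: [509.6, 98.1, 91.5]
tool_rot: [[0.936, 0.002, 0.352], [0.001, -1.0, 0.003], [0.352, -0.003, -0.936]]
ft_force: [0.4, -0.5, 7.0]
gripper_width: 10.9
```

```bash
python3 rel.py
```

```text
big_end in stud frame (array([-23.44,   1.02,   4.99]), array([ 2.78, -0.51,  6.43])) [[ 0.94  0.    0.35]
 [ 0.   -1.    0.  ]
 [ 0.35 -0.   -0.94]] [509.62  98.08  91.54]
```

move_arm(
  fingers=[1,1],
  travel=[
    [-0.09,-0.02,-0.045],
    [-0.09,-0.01,-0.035],
  ],
  twist=[
    [-0.003,0.006,0],
    [0,0.002,0],
  ],
)

```text
time_s: 13.6
ee_pos: [508.3, 97.7, 91.0]
tool_rot: [[0.935, 0.003, 0.354], [0.002, -1.0, 0.003], [0.354, -0.002, -0.935]]
ft_force: [7.1, -0.2, 6.8]
gripper_width: 11.1
```

```bash
python3 rel.py
```

```text
big_end in stud frame (array([-24.82,   0.71,   5.08]), array([ 8.96, -0.19,  3.96])) [[ 0.94  0.    0.35]
 [ 0.   -1.    0.  ]
 [ 0.35 -0.   -0.94]] [508.26  97.74  91.04]
```

move_arm(
  fingers=[1,1],
  travel=[
    [-0.1,0,-0.045],
    [-0.1,0,-0.04],
  ],
  twist=[
    [-0.002,0.008,0],
    [0,0.004,0],
  ],
)

```text
time_s: 13.85
ee_pos: [508.1, 98.1, 91.1]
tool_rot: [[0.935, 0.002, 0.356], [0.001, -1.0, 0.003], [0.356, -0.003, -0.935]]
ft_force: [8.9, -4.8, 4.0]
gripper_width: 11.1
```

```bash
python3 rel.py
```

```text
big_end in stud frame (array([-24.93,   1.07,   5.24]), array([ 9.74, -4.79,  0.73])) [[ 0.93  0.    0.36]
 [ 0.   -1.    0.  ]
 [ 0.36 -0.   -0.93]] [508.08  98.11  91.07]
```

Stopped hard: no advance under an extra 6 mm of command. Looking.

Run:
```python
from rel import *
im=grab_frame("wrist")
cv2.imwrite("pics/w8b.png",cv2.resize(im[170:320,250:450],None,fx=4,fy=4,interpolation=cv2.INTER_CUBIC))
cv2.imwrite("pics/t8.png",cv2.resize(grab_frame("top")[140:210,170:240],(560,560),interpolation=cv2.INTER_CUBIC))
```

```text
(no output)
```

View pics/w8b.png

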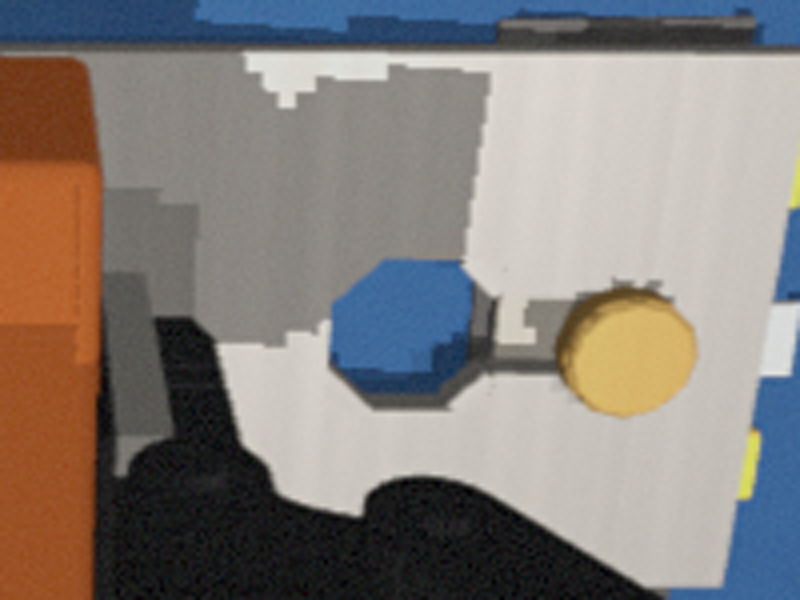

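View pics/t8.png

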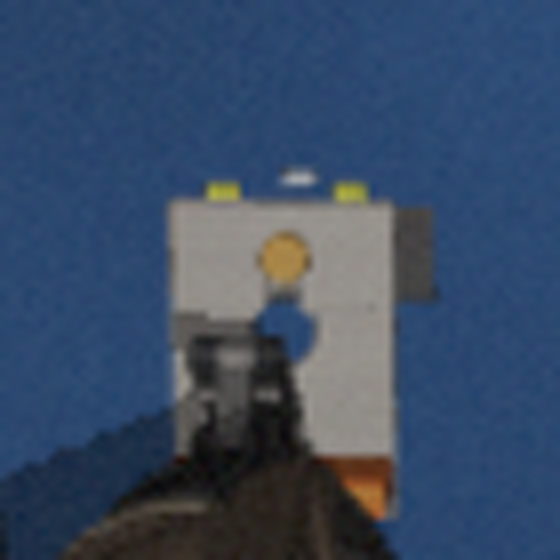

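Head (627,353 in the crop) covers the slot's end, with the keyhole behind it on the down-slope side; force and travel say home. Releasing.

move_arm(
  fingers=[0.2,-0.3,-0.5,-0.5],
  travel=[
    [0,0,0],
    [0,0,0],
    [0,0,0],
    [0,0,0],
  ],
  twist=[
    [0,0,0],
    [0,0,0],
    [0,0,0],
    [0,0,0],
  ],
)

```text
time_s: 14.45
ee_pos: [508.4, 98.1, 90.5]
tool_rot: [[0.935, 0.002, 0.355], [0.001, -1.0, 0.003], [0.355, -0.003, -0.935]]
ft_force: [-0.8, 0.8, -0.5]
gripper_width: 64.2
```

```bash
python3 rel.py
python3 - <<'E'
from rel import *
im=grab_frame("wrist")
cv2.imwrite("pics/w9b.png",cv2.resize(im,(800,600),interpolation=cv2.INTER_CUBIC))
E
```

```text
big_end in stud frame (array([-24.87,   1.  ,   4.61]), array([-0.87,  0.79, -0.18])) [[ 0.93  0.    0.36]
 [ 0.   -1.    0.  ]
 [ 0.36 -0.   -0.93]] [508.37  98.05  90.53]
```

View pics/w9b.png

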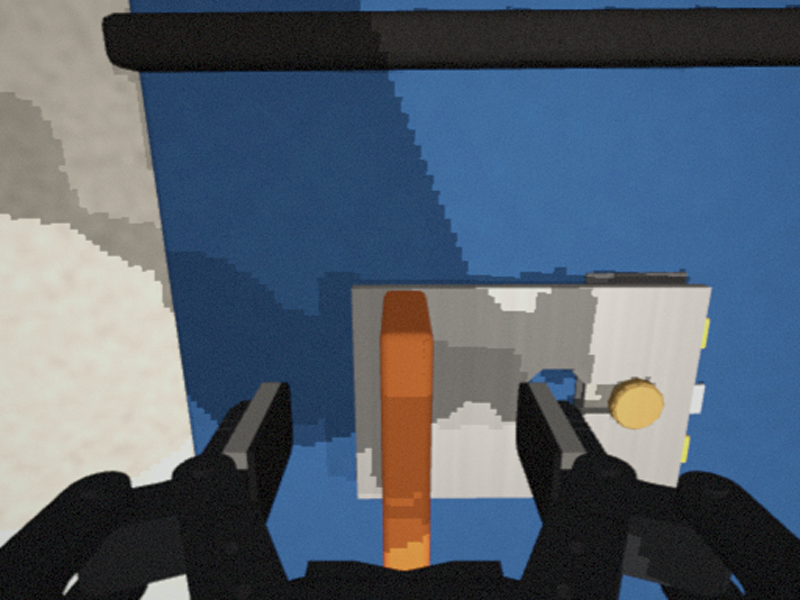

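The bracket stays under the head, fingers are clear of the ledge. Backing off along the normal.

move_arm(
  fingers=[-0.5,-0.5,-0.5,-0.5,-0.5,-0.5,-0.5],
  travel=[
    [-0.11,0,0.3],
    [-0.33,0,0.9],
    [-0.33,0,0.9],
    [-0.33,0,0.9],
    [-0.3,0,0.9],
    [0,0,0],
    [0,0,0],
  ],
  twist=[
    [0,0,0],
    [0,0,0],
    [0,0,0],
    [0,0,0],
    [0,0,0],
    [0,0,0],
    [0,0,0],
  ],
)

```text
time_s: 15.38
ee_pos: [463.9, 98.2, 209.5]
tool_rot: [[0.936, 0.003, 0.352], [0.002, -1.0, 0.004], [0.352, -0.003, -0.936]]
ft_force: [0.2, 0.3, -0.2]
gripper_width: 63.8
```

Run:
```python
from rel import *
st=bot.state();im=grab_frame("wrist");print(st["ee_pos"],st["ft_force"])
np.save("w10.npy",dict(ee_pos=st["ee_pos"],tool_rot=st["tool_rot"]),allow_pickle=True)
for n,x,y,z in(("head",0,0,13),("big",-24,0,9),("slotend wall",3.5,0,9),("c+x+y",18,35,9),("c+x-y",18,-35,9),("c-x+y",-84,35,9),("c-x-y",-84,-35,9)):
    print(n,np.array(proj("wrist",S+B@np.array([x,y,z]),st))/.64)
cv2.imwrite("pics/w10b.png",cv2.resize(im,(800,600),interpolation=cv2.INTER_CUBIC))
cv2.imwrite("pics/s10.png",cv2.resize(grab_frame("scene"),(800,600)))
```

```text
[463.94  98.25 209.47] [ 0.17  0.33 -0.22]
head [536.79 288.73]
big [489.89 286.78]
slotend wall [541.48 286.66]
c+x+y [574.83 220.92]
c+x-y [562.89 347.73]
c-x+y [376.   221.13]
c-x-y [377.83 348.4 ]
```

View pics/w10b.png

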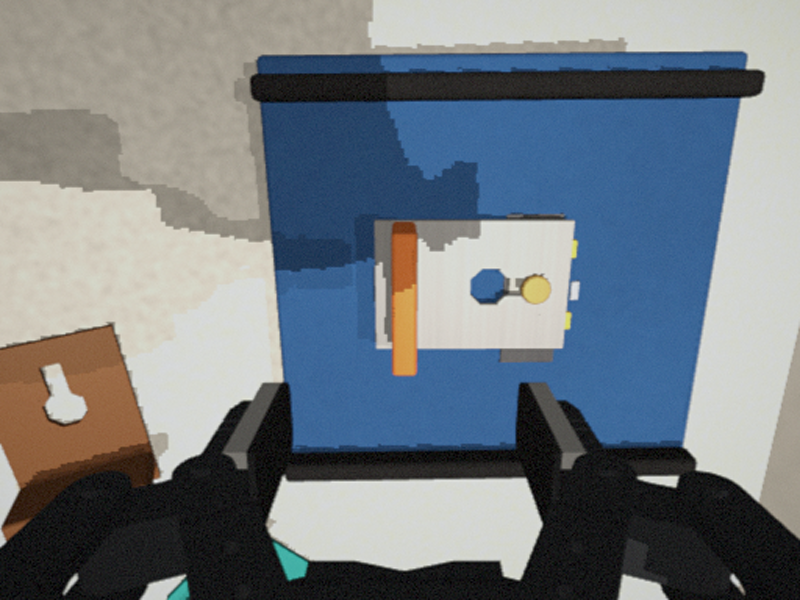

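View pics/s10.png

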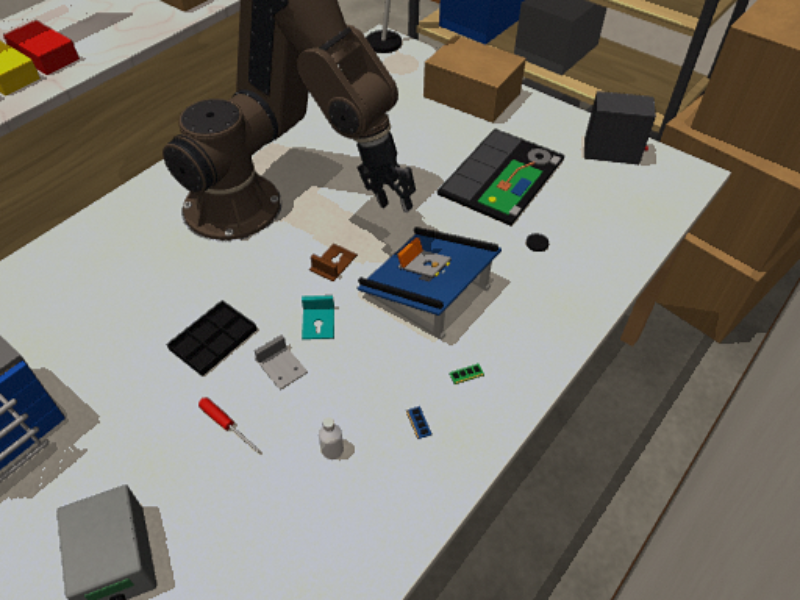

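The released bracket's corners (575,220), (564,348) and keyhole (489,287) match the fully-home prediction within about 1 px. Nothing else has moved. Handing in.

```bash
python3 -c "
from plant import bot
print(bot.hand_in())"
```

```text
the job is handed in; nothing more can be done
None
```

The orange-ledged bracket is on the blue stand, ledge at the lower end and fully home under the stud head. I let go of it and handed the job in at about 15.5 s.

- **Finding and fitting:** I located the stud with the wrist camera at about 97 mm in y. The large end of the keyhole went over the head without touching it. I then pressed the pads about 4 mm (roughly 9 N) and slid the bracket down the slope.
- **Reaching the end:** The bracket stopped dead at the slot's end. The highest force I read was about 11 N, well under the 35 N limit. Those readings come from the end of each move, so short peaks in between were not seen.
- **Last checks:** After release and retreat, the plate corners and keyhole matched the predicted home position to about 1 px (0.5 mm). The gripper was clear and the force reading was near zero. The scene picture showed the other things where they were.
- **What disagreed:**
    - The network's marks for the bracket were several mm off, so I measured from the picture edges instead.
    - The pads touched about 1 mm sooner than my height estimate.
    - When the slide began, the plate moved only about half the commanded distance and its front rose slightly. I pressed a little harder and corrected the tilt, and it then slid normally.
    - My estimate of travel read 24.9 mm against the nominal 24 mm, with up to 1 mm of sideways offset. Both are within the slot's play and my measuring error.

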